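# Sort the loose springs, weights and ring gauge into their sample trays

## Task

Sort the five loose pieces on the front of the bench into the trays whose fixed sample shows their kind: the two springs with the sample spring, the two weights with the sample weight, the ring gauge with the sample ring. Only one piece goes in a bay, standing (the ring lying flat) on the bay's floor, and of the two weights the larger goes in the bay next to the sample. Leave the micrometer and the hex key where they lie.

Things in the scene. Friction and masses are not known exactly. Their poses are not given: they have to be found in the camera images.
- spring_a_center (a point): plain steel compression spring, 22 mm across and 46 mm high, standing on end on the bench (12 g; the two loose springs are alike). Point at its centre, 23 mm up; z is its axis. Grasp it across the coil; it acts as a rigid cylinder
- spring_b_center (a point): plain steel compression spring, 22 mm across and 46 mm high, standing on end on the bench (12 g; the two loose springs are alike). Point at its centre, 23 mm up; z is its axis. Grasp it across the coil; it acts as a rigid cylinder
- large_weight_center (a point): large steel-grey calibration weight standing upright, about 0.5 kg, 55 mm high: round body 44 mm across up to 40 mm, narrower knob 26 mm across above it. Point at its centre, 27.5 mm up; z is its axis
- small_weight_center (a point): smaller, brass calibration weight standing upright, about 0.2 kg, 42 mm high: round body 34 mm across up to 32 mm, knob 20 mm across above it. Point at its centre, 21 mm up; z is its axis
- ring_gauge_center (a point): steel ring gauge lying flat, outside 52 mm, 14 mm high, 0.18 kg. Point at its centre, 7 mm up; z is its axis. Grasp it by the outside; its hole is closed to the fingers
- tray_springs: fixed grey tray, 184 mm long (x) by 84 wide (y); origin at centre of underside. Two bays, each 68 (x) by 76 (y) mm inside, centred at x = -54 (outer) and x = +18 mm (next to the sample), y = 0. Floor 8 mm, rim and 4 mm divider 12 mm above the bench. The trays differ only in the sample fixed on the end block at x = +73 mm, away from the robot: here a standing steel spring, 22 mm across, its top 58 mm above the bench.
- tray_weights: fixed grey tray, 184 mm long (x) by 84 wide (y); origin at centre of underside. Two bays, each 68 (x) by 76 (y) mm inside, centred at x = -54 (outer) and x = +18 mm (next to the sample), y = 0. Floor 8 mm, rim and 4 mm divider 12 mm above the bench. The trays differ only in the sample fixed on the end block at x = +73 mm, away from the robot: here a little brass weight with a knob, 24 mm across, its top 42 mm above the bench.
- tray_rings: fixed grey tray, 184 mm long (x) by 84 wide (y); origin at centre of underside. Two bays, each 68 (x) by 76 (y) mm inside, centred at x = -54 (outer) and x = +18 mm (next to the sample), y = 0. Floor 8 mm, rim and 4 mm divider 12 mm above the bench. The trays differ only in the sample fixed on the end block at x = +73 mm, away from the robot: here a flat steel ring, 28 mm across, its top 18 mm above the bench.
- micrometer_center (a point): micrometer lying between two of the trays, to be left alone; 147 mm long, 58 mm wide, 17 mm high. Point at its middle
- hex_key_center (a point): black hex key lying on the thin mouse pad between the other two trays, to be left alone; 80 mm long, 29 mm wide, 5 mm high. Point at its middle

How it is judged (in metres and radians):
At the end, for the whole second after the job is handed in: One spring in each bay of the spring tray; large weight in the bay next to the sample weight, small one in the other; ring gauge in either bay of the ring tray; all at rest, inside the rim, on the floor (within 3 mm), tilt under 0.1 rad. Off-centre at most 25 mm (springs), 14, 19, 10 mm ((((x of spring_a_center in the frame of tray_springs between -0.079 and -0.029 m and y of spring_a_center in the frame of tray_springs between -0.029 and 0.029 m and z of spring_a_center in the frame of tray_springs between 0.028 and 0.034 m and angle between spring_a_center's own z axis and vertical below 0.1 rad) and (x of spring_b_center in the frame of tray_springs between -0.007 and 0.043 m and y of spring_b_center in the frame of tray_springs between -0.029 and 0.029 m and z of spring_b_center in the frame of tray_springs between 0.028 and 0.034 m and angle between spring_b_center's own z axis and vertical below 0.1 rad)) or ((x of spring_a_center in the frame of tray_springs between -0.007 and 0.043 m and y of spring_a_center in the frame of tray_springs between -0.029 and 0.029 m and z of spring_a_center in the frame of tray_springs between 0.028 and 0.034 m and angle between spring_a_center's own z axis and vertical below 0.1 rad) and (x of spring_b_center in the frame of tray_springs between -0.079 and -0.029 m and y of spring_b_center in the frame of tray_springs between -0.029 and 0.029 m and z of spring_b_center in the frame of tray_springs between 0.028 and 0.034 m and angle between spring_b_center's own z axis and vertical below 0.1 rad))) and x of large_weight_center in the frame of tray_weights between 0.0035 and 0.0325 m and y of large_weight_center in the frame of tray_weights between -0.0185 and 0.0185 m and z of large_weight_center in the frame of tray_weights between 0.0325 and 0.0385 m and angle between each of large_weight_center, small_weight_center's own z axis and vertical below 0.1 rad and x of small_weight_center in the frame of tray_weights between -0.0735 and -0.0345 m and y of small_weight_center in the frame of tray_weights between -0.0235 and 0.0235 m and z of small_weight_center in the frame of tray_weights between 0.026 and 0.032 m and ((x of ring_gauge_center in the frame of tray_rings between -0.0645 and -0.0435 m and y of ring_gauge_center in the frame of tray_rings between -0.0145 and 0.0145 m and z of ring_gauge_center in the frame of tray_rings between 0.012 and 0.018 m and angle between ring_gauge_center's own z axis and vertical below 0.1 rad) or (x of ring_gauge_center in the frame of tray_rings between 0.0075 and 0.0285 m and y of ring_gauge_center in the frame of tray_rings between -0.0145 and 0.0145 m and z of ring_gauge_center in the frame of tray_rings between 0.012 and 0.018 m and angle between ring_gauge_center's own z axis and vertical below 0.1 rad)) and linear speed of each of spring_a, spring_b, large_weight, small_weight, ring_gauge below 0.02 m/s); the robot touches nothing.
It fails at once if the micrometer shifted by more than 30 mm (distance of micrometer_center from where it was at the start of the episode above 0.03 m).
It fails at once if the hex key shifted by more than 30 mm (distance of hex_key_center from where it was at the start of the episode above 0.03 m).
It also fails if it takes over 112 s, if anything falls off the work surface, if the arm or the gripper's body presses on something with over 40 N, if the wrist force passes 120 N, or if a joint passes its speed limit or range.

## Robot

A 6-joint arm with a two-finger parallel gripper is mounted at the origin on a cart in front of the work surface, level with it; the furniture and walls round the work are solid. World frame = base frame: x ahead of the robot, y to its left, z up, the work surface at z = 0. Lengths are in mm, angles in rad, forces in N, time in s.
With the tool pointing down it reaches from about 275 to 750 mm from the base axis. Payload 10.2 kg.
Tool frame: the origin (TCP) lies on the front face of the gripper's body, between the roots of the fingers; the fingertips stand 73 mm ahead of it and the grasp point (between the pads) lies 54 mm ahead of it; z points along the fingers, y is the direction in which the jaws open and shut (so a half turn about z gives the same grasp; the last joint's range is limited). The gripper opens to 85 mm and grips with 20 to 120 N. Pads are 22 mm wide; open, the fingers measure 114 mm over their backs; the gripper's body (76 mm by 85 mm) begins 54 mm behind the grasp point. The pads swing forward as they close: fully open they stand 13 mm farther back than shut.
Start: joints at [-1.427, 0.313, 1.498, -0, 1.331, -0.223], TCP at [188.269, -490.088, 303.894] pointing down, gripper open.
Joint ranges: [-2.94, 2.94], [-0.97, 2.17], [0.19, 2.56], [-1.23, 4.37], [0.02, 3.11], [-2.88, 2.88]. Speed limits (rad/s): [2.39, 2.39, 3.01, 3.14, 3.14, 3.14].

## Interface

Orientations are given as a unit quaternion [w, x, y, z].
In Python, from rig import ctrl gives the robot as it stands.
- The arm moves only by the tool move_arm, never from a script. Its argument "series" is a list of rows, each a list of 3 entries, a list of its own where there are three numbers: the shift along the tool's x, y, z in mm, then the turn about the tool's z in degrees, then the opening, from 0 (shut) to 1 (fully open). In form: [[[tx, ty, tz], yaw, grip], ...]. A call has 1 to 10 rows; each row is the pose to reach, as a shift and turn from the pose commanded when the call began, along the tool's axes at that moment; what a row does not reach only later rows make up. A row lasts 1/8 s, in which the tool goes at most 62.5 mm and 10.7 degrees, less where a joint would pass 70% of its speed; a pose out of reach is approached as far as the arm can. A call with a gripper value outside its range is refused whole. The fingers move at their own pace and stop on an object; "force" is the grip in N (left out, the last holds). Time passes only in rows, so rows that repeat a pose let the fingers close. It gives the time, the measured TCP pose, the force and the opening at its end, in the units of the state.
- ctrl.sense(): the state, without advancing time (a new reading comes with each control period).
- ctrl.capture(name): name is "scene" or "side" or "wrist"; returns (picture, depth): 384x512x3 uint8, red, green, blue; 384x512 float32, mm along the optical axis (not along the pixel's ray), 0 where there is no reading.
- ctrl.camera_model(name): a dict with "fov_y" (degrees; the focal length in pixels is half the picture's height over the tangent of half this angle, whatever the lens; pixels are square), "cx", "cy" (the principal point, pixels), "rvec" (rotation vector, rad) and "tvec" (3), from world to camera coordinates, as OpenCV has them. Camera axes: x right, y down, z forward; pixel columns grow to the right and rows downward; lengths in mm; the calibration is good to about 2 mm. A picture is of the moment at which its call begins: read the wrist's pose just before it. camera_model takes no time and is no camera call; for the wrist camera it gives the pose at the moment of the call.
- ctrl.finish_job(): hands the job in, once; it reports no verdict.
The state is a dict: "time_s": time; "joints": joint angles; "dq": joint speeds; "tau": joint torques, N m; "eef_pos": TCP position; "ee_rot": TCP orientation; "force": force on the tool from outside, world axes, zero at the start; "wrist_torque": the same for the moment, N m; "grip_width": opening from 0.0 (shut) to 1.0 (fully open).
Only numpy, scipy, OpenCV 4.12 (cv2) and the standard library are available. Lean on these libraries where they do the work, as an engineer would, in place of code of your own. Each camera call takes 0.05 s, during which the arm holds its last target.

## Working session

There is one attempt and no reset: what is moved stays moved. The work goes in short steps, Python scripts to look and compute and a tool call to move; the robot and the scene stay as the last step left them, time stands still between calls to the robot, and variables do not carry over. Pictures are saved under pics/ and viewed, and the job is handed in when it is done.

Besides the shell and the picture viewer there is one more tool, called by a JSON object that holds its "fn" and its "kwargs", one argument or row to a line. move_arm: Moves the arm, as the interface text tells. Its arguments: {"type":"object","properties":{"series":{"type":"array","items":{"type":"array"}},"force":{"type":"number"}},"required":["series"]}

```bash
mkdir -p pics; ls; cat > h.py <<'E'
import numpy as np, cv2
from rig import ctrl
def cap(name,fn=None):
    m=ctrl.camera_model(name); im,d=ctrl.capture(name)
    if fn: cv2.imwrite('pics/'+fn,cv2.cvtColor(im,cv2.COLOR_RGB2BGR))
    return m,im,d
def mats(m,shape=(384,512)):
    f=shape[0]/2/np.tan(np.radians(m['fov_y'])/2)
    R=cv2.Rodrigues(np.array(m['rvec'],float))[0]; t=np.array(m['tvec'],float).ravel()
    return f,R,t
def cloud(m,d):
    f,R,t=mats(m); v,u=np.mgrid[0:d.shape[0],0:d.shape[1]]
    P=np.stack([(u-m['cx'])/f*d,(v-m['cy'])/f*d,d],-1)
    return (P-t)@R
def ray(m,u,v,z):
    f,R,t=mats(m); c=-R.T@t; r=R.T@np.array([(u-m['cx'])/f,(v-m['cy'])/f,1])
    return c+r*(z-c[2])/r[2]
E
python3 - <<'E'
from h import *
print(ctrl.sense())
for n in ['scene','side','wrist']:
    m,im,d=cap(n,n+'0.png'); print(n,m,(d>0).mean(),d.max())
    np.savez(n+'0.npz',im=im,d=d)
    import json
    json.dump({k:np.array(v).tolist() for k,v in m.items()},open(n+'0.json','w'))
E
```

```text
pics
{'time_s': 0.0, 'joints': array([-1.42738569e+00,  3.13410987e-01,  1.49844254e+00,  2.45324081e-05,
        1.33099138e+00, -2.23355363e-01]), 'dq': array([ 3.37419231e-04, -1.66020787e-04,  3.25352559e-04, -4.70806874e-05,
       -6.03114769e-04,  3.45201390e-04]), 'tau': array([ 8.25972766e-04, -4.12267220e+01, -2.59739703e+01, -1.65597212e-04,
        4.09636748e-03, -3.23841800e-05]), 'eef_pos': array([ 188.25416688, -489.90670904,  303.35292675]), 'ee_rot': array([-6.25150581e-04,  9.83232747e-01,  1.82353978e-01,  3.69249587e-05]), 'force': array([-0.09454087,  0.89075087, -0.11790367]), 'wrist_torque': array([-0.04902406, -0.0011176 , -0.01359604]), 'grip_width': 0.9997586754690765}
scene {'fov_y': 52.39971688771213, 'cx': 253.3431355285781, 'cy': 189.12407325487388, 'rvec': array([ 0.78329464, -2.60838583,  1.0449641 ]), 'tvec': array([457.41963145, 257.45307002, 672.28667059])} 0.9961090087890625 2333.613
side {'fov_y': 50.367679174379234, 'cx': 249.880844201007, 'cy': 192.06402984803782, 'rvec': array([ 0.49605436, -2.31735703,  1.63419059]), 'tvec': array([497.12431715, 125.2404893 , 744.41149305])} 0.9956868489583334 2814.7007
wrist {'fov_y': 68.4600299259113, 'cx': 251.94804661264732, 'cy': 190.23159332830917, 'rvec': array([-2.4046662 ,  1.65096975,  0.22023858]), 'tvec': array([-525.20558231,  -34.14654406,  378.80125426])} 0.9958292643229166 1437.7571
```

View pics/scene0.png

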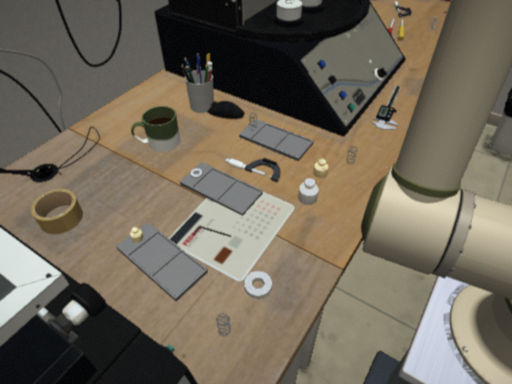

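View pics/side0.png

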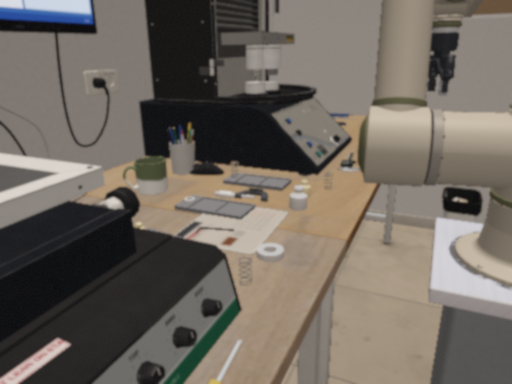

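View pics/wrist0.png

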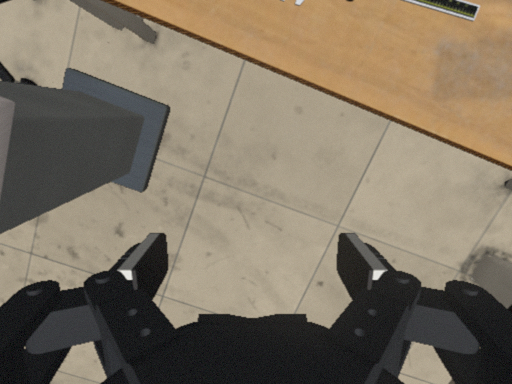

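The scene view shows the springs at (352,156) and (223,325), the small weight at (320,168), the large weight at (308,192) and the ring at (257,285). The trays are at (275,140) for springs, (220,188) for rings and (160,260) for weights.

```bash
cat > m0.py <<'E'
from h import *
import json
for n,pts in [('scene',dict(spr1=(352,156),small=(320,168),large=(308,192),ring=(257,285),spr2=(223,325),tS_a=(242,138),tS_b=(254,121),tS_c=(312,142),tS_d=(301,159),tR_a=(181,181),tR_b=(198,164),tR_c=(262,190),tR_d=(243,214),tW_a=(117,247),tW_b=(150,224),tW_c=(207,270),tW_d=(178,297),mic=(256,168),hex=(213,231),mug=(160,112),machine=(345,132),tape=(57,200)))]:
    z=np.load(n+'0.npz'); m=json.load(open(n+'0.json'))
    C=cloud(m,z['d'])
    for k,(u,v) in pts.items():
        print(k,ray(m,u,v,12 if k[0]=='t' else 0 ).round(),C[v,u].round())
E
python3 m0.py
```

```text
spr1 [ 434. -284.    0.] [ 426. -255.   26.]
small [ 482. -199.    0.] [ 472. -173.   25.]
large [ 468. -109.    0.] [455. -79.  34.]
ring [434. 161.   0.] [434. 161.  -2.]
spr2 [440. 261.   0.] [426. 275.  43.]
tS_a [ 704. -178.   12.] [ 713. -190.    0.]
tS_b [ 719. -258.   12.] [ 722. -262.    9.]
tS_c [ 540. -265.   12.] [ 543. -271.    7.]
tS_d [ 532. -190.   12.] [ 539. -206.   -3.]
tR_a [733.  34.  12.] [736.  32.   9.]
tR_b [737. -34.  12.] [749. -46.  -3.]
tR_c [556. -46.  12.] [563. -58.  -2.]
tR_d [551.  38.  12.] [555.  34.   6.]
tW_a [717. 252.  12.] [720. 250.   8.]
tW_b [703. 171.  12.] [704. 170.  10.]
tW_c [529. 193.  12.] [530. 192.   9.]
tW_d [538. 268.  12.] [539. 267.   9.]
mic [ 616. -112.    0.] [ 617. -113.   -2.]
hex [584. 104.   0.] [582. 107.   5.]
mug [ 984. -158.    0.] [902. -90.  72.]
machine [ 490. -366.    0.] [ 479. -330.   28.]
tape [930. 236.  12.] [923. 239.  19.]
```

```bash
cat >> h.py <<'E'
from scipy.spatial.transform import Rotation as Ro
def tool():
    s=ctrl.sense(); q=np.array(s['ee_rot']); 
    return np.array(s['eef_pos']),Ro.from_quat(q[[1,2,3,0]]).as_matrix(),s
def go(x,y,z,yaw=0.):
    """print shift for target TCP world pos, tool x axis at world angle yaw deg"""
    p,R,s=tool(); d=R.T@(np.array([x,y,z])-p)
    cur=np.degrees(np.arctan2(R[1,0],R[0,0])); dy=-(yaw-cur)
    dy=(dy+90)%180-90
    print('now',p.round(1),'yawcur',round(cur,2),'J6',round(s['joints'][5],2),'t',round(s['time_s'],2),'w',round(s['grip_width'],3),'F',s['force'].round(1),'-> shift',d.round(1),'turn',round(dy,1))
E
python3 - <<'E'
from h import *
import json
m=json.load(open('wrist0.json')); f,R,t=mats(m); p,T,s=tool()
print('cam in tool',T.T@(-R.T@t-p),'\n',R@T, f)
go(330,0,330)
z=np.load('scene0.npz'); C=cloud(json.load(open('scene0.json')),z['d'])
for v in range(60,135,6):
  for u in (200,250,300,330): print((u,v),C[v,u].round(),end=' ')
  print()
E
```

```text
cam in tool [ 65.9830985    0.65604897 -70.53021034] 
 [[ 4.56542098e-04  9.99999878e-01  1.87227356e-04]
 [-9.65415338e-01  4.89566025e-04 -2.60716295e-01]
 [-2.60716355e-01 -6.17241967e-05  9.65415444e-01]] 282.2013084398269
now [ 188.3 -490.   303.5] yawcur 21.02 J6 -0.22 t 0.15 w 0.996 F [-0.4  0.6 -0.8] -> shift [ 308.1 -406.5  -26.1] turn 21.0
(200, 60) [221. 483. 667.] (250, 60) [ 774. -324.  150.] (300, 60) [ 633. -341.  183.] (330, 60) [ 596. -446.  147.] 
(200, 66) [ 958. -325.   78.] (250, 66) [ 773. -322.  134.] (300, 66) [ 627. -331.  173.] (330, 66) [ 589. -434.  137.] 
(200, 72) [ 913. -272.   97.] (250, 72) [ 774. -323.  115.] (300, 72) [ 622. -325.  161.] (330, 72) [ 579. -417.  130.] 
(200, 78) [ 914. -271.   78.] (250, 78) [ 776. -326.   95.] (300, 78) [ 621. -325.  144.] (330, 78) [ 566. -390.  129.] 
(200, 84) [ 875. -226.   94.] (250, 84) [ 777. -326.   76.] (300, 84) [ 620. -327.  126.] (330, 84) [ 562. -386.  115.] 
(200, 90) [ 876. -224.   76.] (250, 90) [ 777. -326.   56.] (300, 90) [ 619. -327.  109.] (330, 90) [ 553. -368.  110.] 
(200, 96) [ 876. -221.   58.] (250, 96) [ 777. -324.   37.] (300, 96) [ 616. -324.   93.] (330, 96) [ 547. -359.   99.] 
(200, 102) [ 878. -220.   38.] (250, 102) [ 778. -326.   15.] (300, 102) [ 615. -325.   75.] (330, 102) [ 538. -343.   92.] 
(200, 108) [ 884. -223.   14.] (250, 108) [ 774. -320.   -1.] (300, 108) [ 613. -324.   57.] (330, 108) [ 531. -331.   83.] 
(200, 114) [ 879. -215.   -0.] (250, 114) [ 757. -295.   -1.] (300, 114) [ 611. -325.   38.] (330, 114) [ 527. -327.   69.] 
(200, 120) [ 866. -198.   -6.] (250, 120) [ 745. -276.   -6.] (300, 120) [ 610. -325.   18.] (330, 120) [ 524. -326.   52.] 
(200, 126) [ 845. -172.   -2.] (250, 126) [ 718. -236.    9.] (300, 126) [ 609. -326.   -3.] (330, 126) [ 521. -326.   33.] 
(200, 132) [ 828. -151.   -3.] (250, 132) [ 704. -216.    8.] (300, 132) [ 594. -300.   -1.] (330, 132) [ 520. -329.   11.]
```

{"fn": "move_arm", "kwargs": {
  "series": [
    [[50,-40,-3],10,1],
    [[100,-79,-6],21,1],
    [[150,-118,-9],21,1],
    [[200,-158,-12],21,1],
    [[250,-197,-15],21,1],
    [[300,-236,-18],21,1],
    [[350,-276,-21],21,1],
    [[400,-315,-24],21,1],
    [[440,-347,-27],21,1],
    [[448,-353,-27],21,1]
  ]
}}

```text
time_s: 1.4
eef_pos: [480.7, 2.9, 330.7]
ee_rot: [-0.0, 1.0, 0.002, -0.0]
force: [0.1, -0.8, -0.7]
grip_width: 1.002
```

```bash
python3 - <<'E'
from h import *
import json
go(480,0,330)
m,im,d=cap('wrist','w1.png'); np.savez('w1.npz',im=im,d=d); json.dump({k:np.array(v).tolist() for k,v in m.items()},open('w1.json','w'))
E
```

```text
now [480.7   2.9 330.7] yawcur 0.27 J6 1.33 t 1.4 w 1.002 F [ 0.1 -0.8 -0.7] -> shift [-0.7  2.9  0.7] turn 0.3
```

View pics/w1.png

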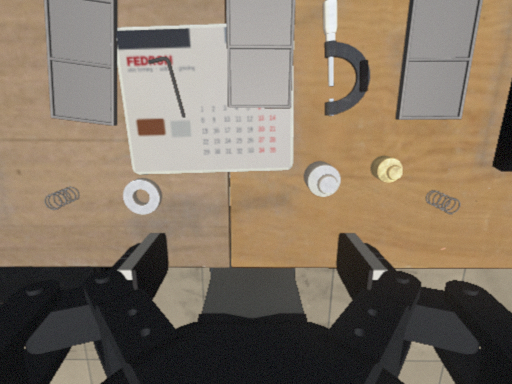

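```bash
python3 - <<'E'
from h import *
import json
for n in ['w1','scene0']:
    z=np.load(n+'.npz'); m=json.load(open(n+'.json')); C=cloud(m,z['d'])
    X,Y,Z=C[...,0],C[...,1],C[...,2]
    reg=(X>380)&(X<510)&(abs(Y)<320)
    g=reg&(abs(Z)<6); A=np.c_[X[g],Y[g],np.ones(g.sum())]; co=np.linalg.lstsq(A,Z[g],rcond=None)[0]; print(n,'bench plane',co)
    M=(reg&(Z>7)&(Z<70)).astype(np.uint8); M=cv2.morphologyEx(M,cv2.MORPH_CLOSE,np.ones((5,5)))
    k,l,st,ce=cv2.connectedComponentsWithStats(M)
    for i in range(1,k):
        if st[i,4]<25: continue
        q=(l==i)&(Z>5); P=C[q]; zt=np.percentile(P[:,2],97); T=P[P[:,2]>zt-4]
        print(i,st[i],'n',len(P),'ztop',zt.round(1),'min',P.min(0).round(),'max',P.max(0).round(),'topmean',T.mean(0).round(1),'topmid',((T.min(0)+T.max(0))/2).round(1))
E
python3 - <<'E'
import cv2
a=cv2.imread('pics/w1.png')
cv2.imwrite('pics/w1c.png',cv2.resize(a[140:230,30:480],None,fx=1.75,fy=1.75,interpolation=cv2.INTER_CUBIC))
E
```

```text
w1 bench plane [ 1.21536742e-02  1.14171524e-04 -4.38185519e+00]
1 [371 156  31  27 643] n 643 ztop 43.5 min [ 458. -198.    7.] max [547.   3. 401.] topmean [ 475.2 -180.9   44.3] topmid [506.2 -94.7 220.4]
2 [304 162  36  35 973] n 973 ztop 56.4 min [ 440. -114.    7.] max [547.   3. 401.] topmean [462.2 -91.9  57.8] topmid [498.4 -50.6 226.9]
3 [123 179  38  36 897] n 897 ztop 16.1 min [405.   3.   6.] max [547. 187. 401.] topmean [432.1 160.9  16.1] topmid [476.1  94.7 206.7]
4 [ 44 187  32  23 458] n 243 ztop 46.2 min [423. 256.   6.] max [444. 278.  47.] topmean [433.5 266.4  44.5] topmid [433.7 266.8  44.7]
5 [428 191  32  24 473] n 258 ztop 46.4 min [ 420. -275.    5.] max [547.   3. 401.] topmean [ 433.5 -254.7   55.1] topmid [ 483.2 -135.5  221.9]
scene0 bench plane [ 1.26168423e-02  4.24698040e-04 -7.29116580e+00]
1 [347 147  11  16 128] n 58 ztop 42.8 min [ 419. -274.    5.] max [ 440. -250.   43.] topmean [ 428.4 -260.6   41.7] topmid [ 428.7 -262.5   41.3]
2 [314 159  15  17 195] n 193 ztop 40.2 min [ 456. -195.    7.] max [ 490. -165.   42.] topmean [ 473.4 -180.5   39.2] topmid [ 473.2 -182.6   39.2]
3 [299 179  20  25 384] n 383 ztop 53.8 min [ 221. -111.    7.] max [482. 483. 667.] topmean [452.7 -74.3  70.1] topmid [346.1 189.8 358.6]
4 [245 272  27  25 459] n 456 ztop 14.3 min [221. 137.   6.] max [456. 483. 667.] topmean [429.8 164.2  13.9] topmid [338.6 310.2 338.9]
5 [217 314  14  21 228] n 144 ztop 44.1 min [422. 257.   6.] max [444. 279.  45.] topmean [432.  268.7  42.7] topmid [432.8 267.6  42.8]
```

View pics/w1c.png

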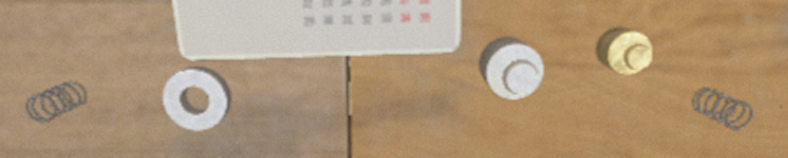

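```bash
python3 - <<'E'
from h import *
import json
for n in ['w1','scene0']:
    z=np.load(n+'.npz'); m=json.load(open(n+'.json')); C=cloud(m,z['d']); 
    C[z['d']==0]=1e4
    X,Y,Z=C[...,0],C[...,1],C[...,2]
    for k,(x,y,r,z0) in dict(sprA=(430,-263,18,8),small=(474,-181,24,8),large=(461,-92,30,8),ring=(431,162,34,6),sprB=(433,267,18,8)).items():
        q=(np.hypot(X-x,Y-y)<r)&(Z>z0)&(Z<62); P=C[q]; zt=np.percentile(P[:,2],95)
        T=P[P[:,2]>zt-4].astype(np.float32)
        c,rr=cv2.minEnclosingCircle(T[:,:2]); c2,r2=cv2.minEnclosingCircle(P[:,:2].astype(np.float32))
        print(n,k,len(P),'ztop %.1f'%zt,'top circ',np.round(c,1),round(rr,1),'all circ',np.round(c2,1),round(r2,1))
    # tray floor/rim
    for k,y in dict(S=-226,R=-4,W=220).items():
        q=(X>500)&(X<770)&(abs(Y-y)<60)&(Z>5.5)&(Z<16); 
        P=C[q]; rect=cv2.minAreaRect(P[:,:2].astype(np.float32)); print(n,k,len(P),'z pct',np.percentile(P[:,2],[10,50,90]).round(1),'x',np.percentile(P[:,0],[1,99]).round(),'y',np.percentile(P[:,1],[1,99]).round(),rect)
E
python3 - <<'E'
import cv2
a=cv2.imread('pics/w1.png')
cv2.imwrite('pics/w1d.png',cv2.resize(a[0:130,30:490],None,fx=1.7,fy=1.7,interpolation=cv2.INTER_CUBIC))
a=cv2.imread('pics/scene0.png')
cv2.imwrite('pics/s0d.png',cv2.resize(a[100:310,100:340],None,fx=2.8,fy=2.8,interpolation=cv2.INTER_CUBIC))
E
```

```text
Traceback (most recent call last):
cv2.error: OpenCV(4.12.0) /io/opencv/modules/imgproc/src/shapedescr.cpp:201: error: (-215:Assertion failed) count >= 0 && (depth == CV_32F || depth == CV_32S) in function 'minEnclosingCircle'
```

View pics/w1d.png

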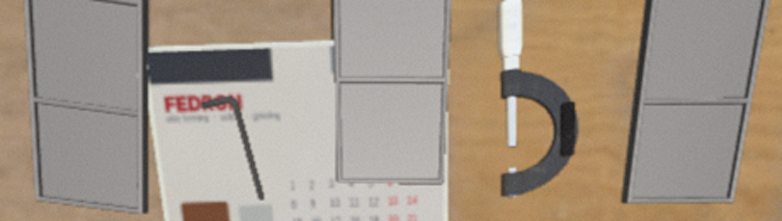

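View pics/s0d.png

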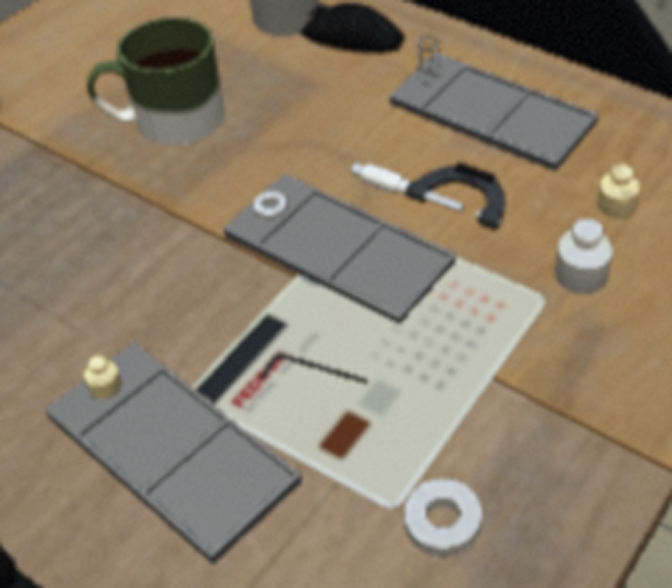

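The samples confirm the trays: springs at y≈-226, rings at y≈0, weights at y≈+220. In the wrist view the dividers sit at image rows 60, 47 and 60.

```bash
cat > m1.py <<'E'
from h import *
import json,sys
for n in ['w1','scene0']:
    z=np.load(n+'.npz'); m=json.load(open(n+'.json')); C=cloud(m,z['d']).astype(np.float32); 
    C[z['d']==0]=1e4
    X,Y,Z=C[...,0],C[...,1],C[...,2]
    for k,(x,y,r,z0) in dict(sprA=(430,-263,18,8),small=(474,-181,24,8),large=(461,-92,30,8),ring=(431,162,34,6),sprB=(433,267,18,8)).items():
        q=(np.hypot(X-x,Y-y)<r)&(Z>z0)&(Z<62); P=C[q]; zt=np.percentile(P[:,2],95)
        T=P[P[:,2]>zt-4].astype(np.float32)
        c,rr=cv2.minEnclosingCircle(T[:,:2].copy()); c2,r2=cv2.minEnclosingCircle(P[:,:2].copy())
        print(n,k,len(P),'ztop %.1f'%zt,'top circ',np.round(c,1),round(rr,1),'all circ',np.round(c2,1),round(r2,1))
    # tray: grey colour mask, contour, corners onto z=12
    im=z['im'].astype(int); sat=im.max(2)-im.min(2); g=im.mean(2)
    M=((sat<18)&(g>75)&(g<185)&(Z>3)&(Z<18)&(X>480)&(X<800)).astype(np.uint8)
    for k,y in dict(S=-226,R=-4,W=220).items():
        Mk=M*(abs(Y-y)<62).astype(np.uint8); Mk=cv2.morphologyEx(Mk,cv2.MORPH_OPEN,np.ones((3,3)))
        cs,_=cv2.findContours(Mk,cv2.RETR_EXTERNAL,cv2.CHAIN_APPROX_NONE); c=max(cs,key=cv2.contourArea)
        W=np.array([ray(m,u,v,12)[:2] for u,v in c[:,0]],np.float32)
        rect=cv2.minAreaRect(W); P=C[(Mk>0)]
        print(n,k,'area',cv2.contourArea(c),'z',np.percentile(P[:,2],[10,50,90]).round(1),'rect c',np.round(rect[0],1),'size',np.round(rect[1],1),'ang',round(rect[2],1),cv2.boxPoints(rect).round().tolist())
E
python3 m1.py
```

```text
w1 sprA 242 ztop 46.0 top circ [ 430.  -262.8] 11.2 all circ [ 429.9 -263.2] 11.6
w1 small 634 ztop 43.1 top circ [ 474.5 -182.9] 9.8 all circ [ 474.3 -182.5] 17.4
w1 large 966 ztop 56.2 top circ [461.5 -92.8] 12.0 all circ [461.1 -93. ] 22.3
w1 ring 901 ztop 15.9 top circ [431.  161.6] 26.2 all circ [431.1 161.5] 26.3
w1 sprB 232 ztop 45.7 top circ [433.1 266.8] 11.2 all circ [433.1 266.5] 11.4
w1 S area 7352.5 z [ 7.7  8.9 11.7] rect c [ 612.  -233.5] size [138.7  83.4] ang 0.7 [[542.0, -193.0], [543.0, -276.0], [682.0, -274.0], [681.0, -191.0]]
w1 R area 7014.0 z [ 7.6  8.8 12.1] rect c [617.2  -5.2] size [125.4  86.1] ang 0.3 [[554.0, 38.0], [555.0, -49.0], [680.0, -48.0], [680.0, 38.0]]
w1 W area 7769.5 z [ 7.7  8.9 11.9] rect c [610.2 221.8] size [ 83.  148.9] ang 83.0 [[531.0, 190.0], [679.0, 171.0], [689.0, 254.0], [541.0, 272.0]]
scene0 sprA 54 ztop 42.5 top circ [ 428.7 -262.4] 10.5 all circ [ 429.6 -262.3] 12.1
scene0 small 184 ztop 39.9 top circ [ 473.  -182.2] 10.1 all circ [ 472.6 -180.2] 17.1
scene0 large 376 ztop 52.9 top circ [459.9 -91.4] 12.2 all circ [460.2 -90.7] 22.5
scene0 ring 462 ztop 14.0 top circ [430.7 163.2] 26.1 all circ [430.7 163.2] 26.1
scene0 sprB 136 ztop 43.6 top circ [433.1 266.8] 11.2 all circ [433.7 267.5] 11.5
scene0 S area 1189.0 z [4.3 6.2 9.9] rect c [ 629.7 -228.5] size [183.   83.1] ang 0.1 [[538.0, -187.0], [538.0, -270.0], [721.0, -270.0], [721.0, -187.0]]
scene0 R area 1839.0 z [ 4.7  6.5 10.3] rect c [642.8  -1.7] size [ 86.6 185.6] ang 90.0 [[550.0, -45.0], [736.0, -45.0], [736.0, 42.0], [550.0, 42.0]]
scene0 W area 3049.0 z [ 4.9  6.7 10.4] rect c [625.5 222.6] size [ 85.1 182.8] ang 83.0 [[530.0, 191.0], [711.0, 169.0], [721.0, 254.0], [540.0, 276.0]]
```

{"fn": "move_arm", "kwargs": {
  "series": [
    [[-5,24,55],0,1],
    [[-10,48,105],0,1],
    [[-15,72,155],0,1],
    [[-20,96,195],0,1],
    [[-20,96,225],0,1],
    [[-20,96,245],0,1],
    [[-20,96,254],0,1],
    [[-20,96,254],0,1]
  ],
  "force": 60
}}

```text
time_s: 2.45
eef_pos: [459.6, -96.5, 76.9]
ee_rot: [-0.0, 1.0, -0.0, -0.0]
force: [0.3, -0.7, 0.5]
grip_width: 0.999
```

```bash
python3 - <<'E'
from h import *
go(461,-92.5,76)
cap('wrist','w2.png'); cap('side','sd2.png')
E
```

```text
now [459.6 -96.5  76.9] yawcur -0.04 J6 1.11 t 2.45 w 0.999 F [ 0.3 -0.7  0.5] -> shift [ 1.4 -4.   0.9] turn -0.0
```

View pics/w2.png

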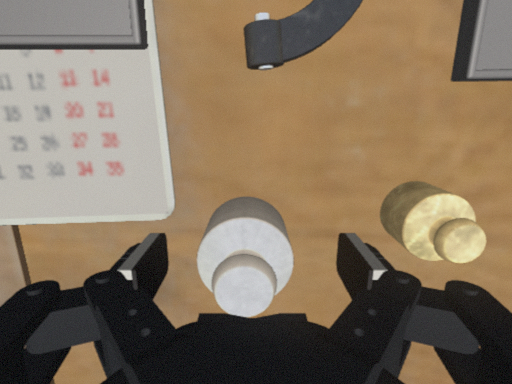

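{"fn": "move_arm", "kwargs": {
  "series": [
    [[1,-4,1],0,1],
    [[1,-4,1],0,0],
    [[1,-4,1],0,0],
    [[1,-4,1],0,0],
    [[1,-4,1],0,0],
    [[1,-4,1],0,0],
    [[1,-4,-9],0,0],
    [[1,-4,-49],0,0]
  ],
  "force": 60
}}

```text
time_s: 3.55
eef_pos: [459.6, -91.3, 125.0]
ee_rot: [-0.001, 1.0, 0.0, -0.003]
force: [0.9, 0.2, -6.1]
grip_width: 0.481
```

```bash
python3 - <<'E'
from h import *
go(645,217,155)
cap('wrist','w3.png'); cap('scene','s3.png')
E
```

```text
now [459.6 -91.3 125. ] yawcur 0.01 J6 1.12 t 3.55 w 0.481 F [ 0.9  0.2 -6.1] -> shift [ 185.2 -308.4  -30.2] turn 0.0
```

View pics/w3.png

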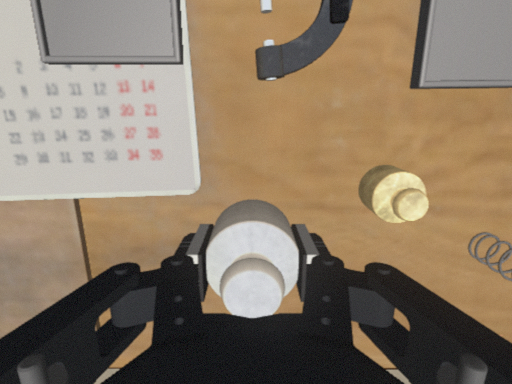

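{"fn": "move_arm", "kwargs": {
  "series": [
    [[20,-40,-10],0,0],
    [[50,-85,-10],0,0],
    [[80,-136,-10],0,0],
    [[110,-187,-10],0,0],
    [[140,-238,-10],0,0],
    [[165,-280,-10],0,0],
    [[180,-302,-10],0,0],
    [[185,-308,-10],0,0],
    [[185,-308,-10],0,0]
  ]
}}

```text
time_s: 4.78
eef_pos: [645.3, 215.8, 134.4]
ee_rot: [0.0, 1.0, 0.0, -0.001]
force: [0.2, -0.4, -5.3]
grip_width: 0.478
```

```bash
python3 - <<'E'
from h import *
import json
go(645,217,84)
m,im,d=cap('wrist','w4.png'); np.savez('w4.npz',im=im,d=d); json.dump({k:np.array(v).tolist() for k,v in m.items()},open('w4.json','w'))
E
```

```text
now [645.3 215.8 134.4] yawcur 0.02 J6 1.72 t 4.78 w 0.478 F [ 0.2 -0.4 -5.3] -> shift [-0.2 -1.2 50.4] turn 0.0
```

View pics/w4.png

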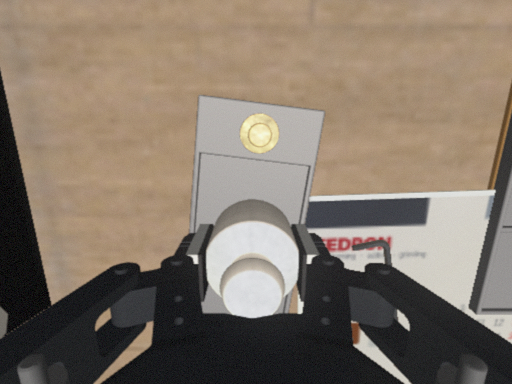

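Wrist view: weight held over the inner bay. The tray's far corners are at (200,96) and (324,111), and the sample knob is at (260,134).

```bash
python3 - <<'E'
from h import *
import json
m=json.load(open('w4.json')); z=np.load('w4.npz'); C=cloud(m,z['d'])
a=ray(m,200,96,12); b=ray(m,324,111,12); print(a.round(1),b.round(1),np.hypot(*(a-b)[:2]))
print('bay far corners',ray(m,200,153,12).round(1),ray(m,310,165,12).round(1))
print('knob',ray(m,260,134,42).round(1),C[134,260],'floor',C[180,240])
mid=(a+b)/2; n=np.array([-(a-b)[1],(a-b)[0]]); n/=np.hypot(*n); n=n if n[0]>0 else -n
print('dir',n,'inner',(mid[:2]-n*74),'outer',mid[:2]-n*146)
E
```

```text
[722.5 248.9  12. ] [713.2 167.8  12. ] 81.68783136093045
bay far corners [685.5 250.7  12. ] [677.3 175.   12. ]
knob [700.4 210.6  42. ] [700.38962637 210.61887043  41.89103087] floor [665.79336666 223.66963582   8.63914138]
dir [ 0.99348991 -0.11392012] inner [644.3633719  216.77306965] outer [572.83209823 224.97531857]
```

{"fn": "move_arm", "kwargs": {
  "series": [
    [[0,-1,25],0,0],
    [[0,-1,44],0,0],
    [[0,-1,50],0,0],
    [[0,-1,50],0,0],
    [[0,-1,50],0,0]
  ]
}}

```text
time_s: 5.45
eef_pos: [646.1, 217.1, 86.5]
ee_rot: [-0.0, 1.0, 0.0, 0.001]
force: [-0.2, 0.5, -6.5]
grip_width: 0.478
```

{"fn": "move_arm", "kwargs": {
  "series": [
    [[0,0,0],0,0.7],
    [[0,0,0],0,0.8],
    [[0,0,0],0,0.8],
    [[0,0,-20],0,0.8],
    [[0,0,-60],0,0.8]
  ]
}}

```text
time_s: 6.08
eef_pos: [645.4, 217.0, 146.6]
ee_rot: [0.0, 1.0, 0.0, -0.001]
force: [0.3, 0.1, 0.2]
grip_width: 0.802
```

```bash
python3 - <<'E'
from h import *
go(473.5,-182,155)
m,im,d=cap('wrist','w5.png'); C=cloud(m,d).astype(np.float32); C[d==0]=1e4
X,Y,Z=C[...,0],C[...,1],C[...,2]
q=(np.hypot(X-645,Y-217)<32)&(Z>48)&(Z<75); P=C[q]; print(len(P),np.percentile(P[:,2],[50,95]),cv2.minEnclosingCircle(P[:,:2].copy()))
E
```

```text
now [645.4 217.  146.6] yawcur 0.01 J6 1.72 t 6.08 w 0.802 F [0.3 0.1 0.2] -> shift [-172.1  399.    -7.9] turn 0.0
1370 [63.3045845  64.45850945] ((646.29443359375, 216.7147979736328), 12.89626407623291)
```

View pics/w5.png

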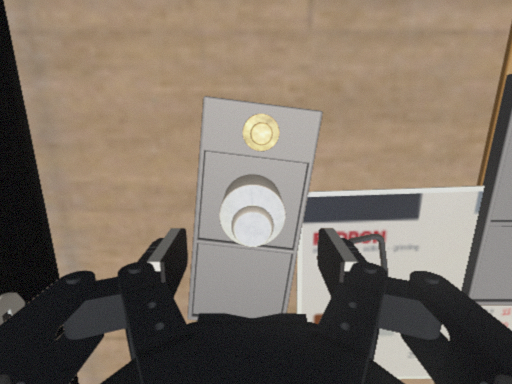

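{"fn": "move_arm", "kwargs": {
  "series": [
    [[-23,52,0],0,0.8],
    [[-46,106,0],0,0.8],
    [[-70,162,0],0,0.8],
    [[-94,218,0],0,0.8],
    [[-118,274,0],0,0.8],
    [[-142,330,0],0,0.8],
    [[-164,382,0],0,0.8],
    [[-171,398,10],0,0.8],
    [[-171,399,40],0,0.8],
    [[-171,399,60],0,0.8]
  ]
}}

```text
time_s: 7.38
eef_pos: [475.1, -181.6, 85.4]
ee_rot: [-0.0, 1.0, 0.0, 0.0]
force: [-0.7, 0.4, -0.7]
grip_width: 0.801
```

```bash
python3 - <<'E'
from h import *
go(474,-182,74)
cap('wrist','w6.png')
E
```

```text
now [ 475.1 -181.6   85.4] yawcur 0.01 J6 0.97 t 7.38 w 0.801 F [-0.7  0.4 -0.7] -> shift [-1.1  0.4 11.4] turn 0.0
```

View pics/w6.png

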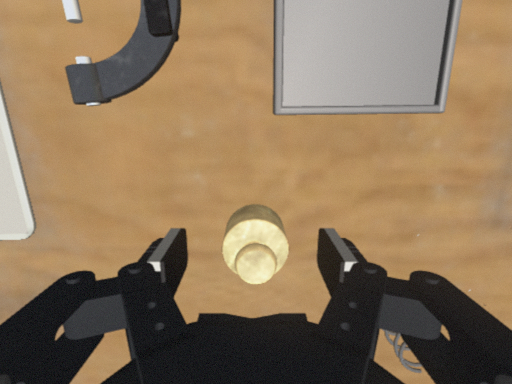

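Centred between the fingers at (255,255). Lower, grip and lift.

{"fn": "move_arm", "kwargs": {
  "series": [
    [[-1,0,11],0,0.8],
    [[-1,0,11],0,0.8],
    [[-1,0,11],0,0],
    [[-1,0,11],0,0],
    [[-1,0,11],0,0],
    [[-1,0,11],0,0],
    [[-1,0,11],0,0],
    [[-1,0,-4],0,0],
    [[-1,0,-49],0,0]
  ],
  "force": 50
}}

```text
time_s: 8.55
eef_pos: [473.1, -181.4, 134.9]
ee_rot: [-0.001, 1.0, 0.0, -0.002]
force: [0.3, -0.3, -1.6]
grip_width: 0.368
```

```bash
python3 - <<'E'
from h import *
go(573,225.5,135)
cap('wrist','w7.png')
E
```

```text
now [ 473.1 -181.4  134.9] yawcur 0.01 J6 0.97 t 8.55 w 0.368 F [ 0.3 -0.3 -1.6] -> shift [  99.9 -406.9    0.5] turn 0.0
```

View pics/w7.png

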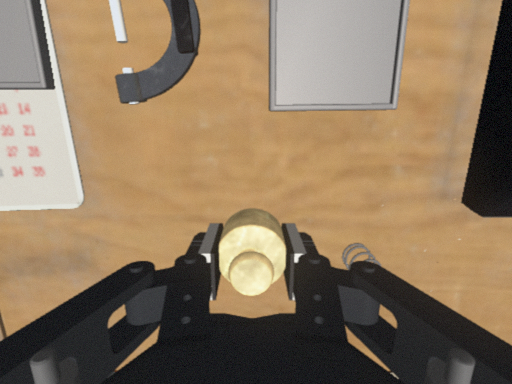

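{"fn": "move_arm", "kwargs": {
  "series": [
    [[12,-50,0],0,0],
    [[26,-108,0],0,0],
    [[40,-166,0],0,0],
    [[54,-224,0],0,0],
    [[68,-282,0],0,0],
    [[82,-340,0],0,0],
    [[96,-392,0],0,0],
    [[100,-407,0],0,0],
    [[100,-407,10],0,0],
    [[100,-407,30],0,0]
  ]
}}

```text
time_s: 9.85
eef_pos: [573.9, 223.7, 104.8]
ee_rot: [0.0, 1.0, -0.0, 0.0]
force: [0.1, -0.0, -2.5]
grip_width: 0.363
```

```bash
python3 - <<'E'
from h import *
go(573,225.5,82)
cap('wrist','w8.png')
E
```

```text
now [573.9 223.7 104.8] yawcur -0.05 J6 1.75 t 9.85 w 0.363 F [ 0.1 -0.  -2.5] -> shift [-0.9 -1.8 22.8] turn -0.0
```

View pics/w8.png

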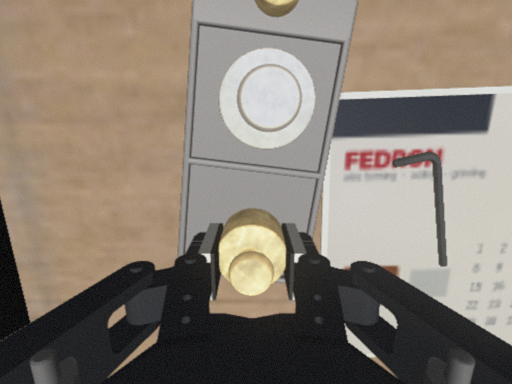

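{"fn": "move_arm", "kwargs": {
  "series": [
    [[-1,-1,14],0,0],
    [[-1,-1,23],0,0],
    [[-1,-1,23],0,0],
    [[-1,-1,23],0,0],
    [[-1,-1,23],0,0.6],
    [[-1,-1,23],0,0.7],
    [[-1,-1,23],0,0.8],
    [[-1,-1,5],0,0.8],
    [[-1,-1,-40],0,0.8]
  ]
}}

```text
time_s: 11.02
eef_pos: [572.2, 226.0, 145.0]
ee_rot: [0.0, 1.0, 0.0, -0.002]
force: [-0.2, 0.0, -0.9]
grip_width: 0.803
```

```bash
python3 - <<'E'
from h import *
go(431,162.5,145)
m,im,d=cap('wrist','w9.png'); C=cloud(m,d).astype(np.float32); C[d==0]=1e4
X,Y,Z=C[...,0],C[...,1],C[...,2]
q=(np.hypot(X-573,Y-225)<30)&(Z>35)&(Z<65); P=C[q]; print(len(P),np.percentile(P[:,2],[50,95]),cv2.minEnclosingCircle(P[:,:2].copy()))
E
```

```text
now [572.2 226.  145. ] yawcur 0.01 J6 1.76 t 11.03 w 0.803 F [-0.2  0.  -0.9] -> shift [-141.2   63.4    0.5] turn 0.0
1354 [47.12083435 51.12880821] ((573.3112182617188, 224.66885375976562), 16.196916580200195)
```

View pics/w9.png

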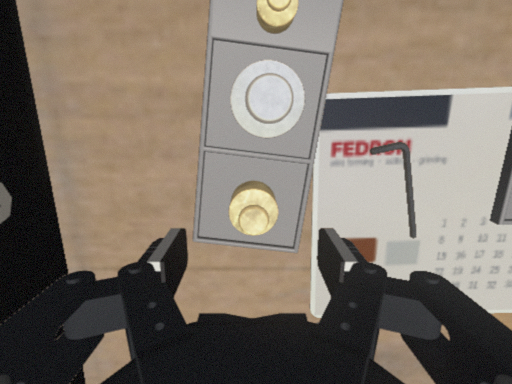

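{"fn": "move_arm", "kwargs": {
  "series": [
    [[-50,22,0],0,1],
    [[-100,44,0],0,1],
    [[-137,61,0],0,1],
    [[-141,63,10],0,1],
    [[-141,63,35],0,1],
    [[-141,63,50],0,1],
    [[-141,63,50],0,1]
  ]
}}

```text
time_s: 11.95
eef_pos: [432.0, 163.2, 94.3]
ee_rot: [0.0, 1.0, 0.0, -0.001]
force: [0.2, 0.3, 0.7]
grip_width: 1.001
```

```bash
python3 - <<'E'
from h import *
go(431,162.5,75)
m,im,d=cap('wrist','w10.png'); C=cloud(m,d).astype(np.float32); C[d==0]=1e4
X,Y,Z=C[...,0],C[...,1],C[...,2]
q=(np.hypot(X-431,Y-162)<36)&(Z>9)&(Z<20); P=C[q]; print(len(P),np.percentile(P[:,2],[50,95]),cv2.minEnclosingCircle(P[:,:2].copy()))
q=(np.hypot(X-431,Y-162)<75)&(abs(Y-162)>32)&(Z>15)&(Z<80); P=C[q]; print(np.percentile(P[:,2],[0,1,5,20]),[P[P[:,2]<np.percentile(P[:,2],2)].mean(0)])
E
```

```text
now [432.  163.2  94.3] yawcur 0.02 J6 1.68 t 11.95 w 1.001 F [0.2 0.3 0.7] -> shift [-1.   0.7 19.3] turn 0.0
4919 [14.56759262 15.57078085] ((431.524658203125, 161.510986328125), 26.312166213989258)
[34.50902939 36.79044708 40.09052582 47.86559296] [array([432.29376, 161.08075,  36.68334], dtype=float32)]
```

View pics/w10.png

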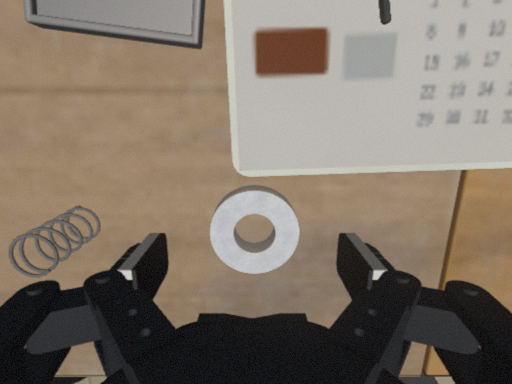

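{"fn": "move_arm", "kwargs": {
  "series": [
    [[0,2,12],0,1],
    [[0,2,19],0,1],
    [[0,2,19],0,1],
    [[0,2,19],0,0],
    [[0,2,19],0,0],
    [[0,2,19],0,0],
    [[0,2,19],0,0]
  ],
  "force": 60
}}

```text
time_s: 12.88
eef_pos: [432.0, 161.2, 76.7]
ee_rot: [-0.0, 1.0, 0.0, 0.0]
force: [-3.1, -0.4, 9.6]
grip_width: 0.561
```

```bash
python3 - <<'E'
from h import *
go(431,162.5,75)
m,im,d=cap('wrist','w11.png'); C=cloud(m,d).astype(np.float32); C[d==0]=1e4
X,Y,Z=C[...,0],C[...,1],C[...,2]
p=tool()[0]
q=(abs(X-p[0])<14)&(abs(Y-p[1])>24)&(abs(Y-p[1])<50)&(Z>3)&(Z<80); P=C[q]; print(np.percentile(P[:,2],[0,1,5,20]))
E
```

```text
now [432.  161.2  76.7] yawcur 0.03 J6 1.67 t 12.88 w 0.561 F [-3.1 -0.4  9.6] -> shift [-1.  -1.3  1.7] turn 0.0
[10.31754398 15.14199009 24.37612953 49.3005661 ]
```

View pics/w11.png

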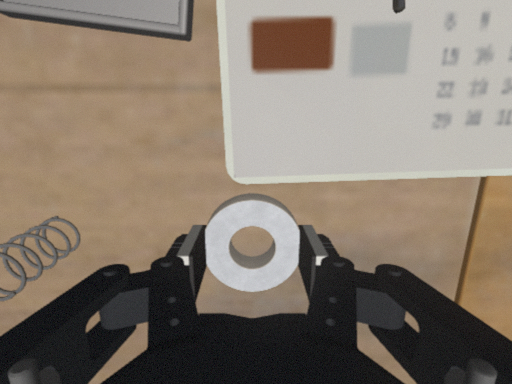

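{"fn": "move_arm", "kwargs": {
  "series": [
    [[0,0,-8],0,0],
    [[0,0,-30],0,0],
    [[0,0,-60],0,0],
    [[0,0,-60],0,0]
  ]
}}

```text
time_s: 13.42
eef_pos: [432.6, 161.2, 137.5]
ee_rot: [-0.0, 1.0, 0.0, 0.002]
force: [0.1, -0.9, -3.4]
grip_width: 0.564
```

```bash
python3 - <<'E'
from h import *
go(592,-5,135)
m,im,d=cap('wrist','w12.png'); C=cloud(m,d).astype(np.float32); C[d==0]=1e4
cap('scene','s12.png');cap('side','sd12.png')
X,Y,Z=C[...,0],C[...,1],C[...,2]
p=tool()[0]
q=(np.hypot(X-p[0],Y-p[1])<28)&(Z>50)&(Z<100); P=C[q]; print(np.percentile(P[:,2],[1,50,80,95])); 
T=P[(P[:,2]>np.percentile(P[:,2],40)-3)&(P[:,2]<np.percentile(P[:,2],40)+3)]; print(len(P),cv2.minEnclosingCircle(T[:,:2].copy()))
E
```

```text
now [432.6 161.2 137.5] yawcur 0.02 J6 1.67 t 13.43 w 0.564 F [ 0.1 -0.9 -3.4] -> shift [159.4 166.3   3.1] turn 0.0
[62.80507927 75.33115005 76.07833099 91.88918877]
7566 ((433.136474609375, 160.98910522460938), 27.167030334472656)
```

View pics/w12.png

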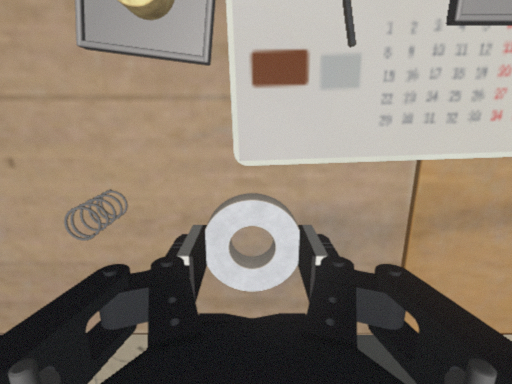

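View pics/sd12.png

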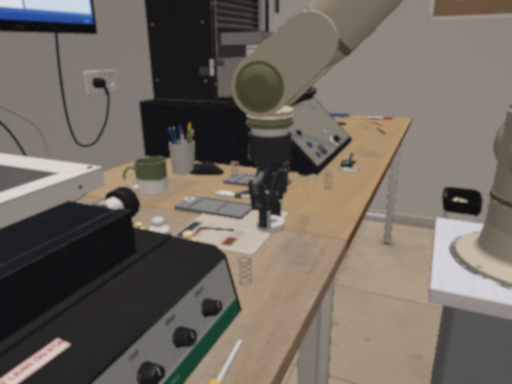

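{"fn": "move_arm", "kwargs": {
  "series": [
    [[40,41,0],0,0],
    [[80,83,0],0,0],
    [[120,124,0],0,0],
    [[155,161,0],0,0],
    [[160,166,0],0,0],
    [[160,166,0],0,0],
    [[160,166,0],0,0]
  ]
}}

```text
time_s: 14.45
eef_pos: [591.1, -3.8, 135.4]
ee_rot: [-0.0, 1.0, 0.001, -0.001]
force: [0.1, 0.0, -2.7]
grip_width: 0.564
```

```bash
python3 - <<'E'
from h import *
import json
go(592,-5,85)
m,im,d=cap('wrist','w13.png'); np.savez('w13.npz',im=im,d=d); json.dump({k:np.array(v).tolist() for k,v in m.items()},open('w13.json','w'))
E
```

```text
now [591.1  -3.8 135.4] yawcur 0.08 J6 1.36 t 14.45 w 0.564 F [ 0.1  0.  -2.7] -> shift [ 1.   1.2 50.4] turn 0.1
```

View pics/w13.png

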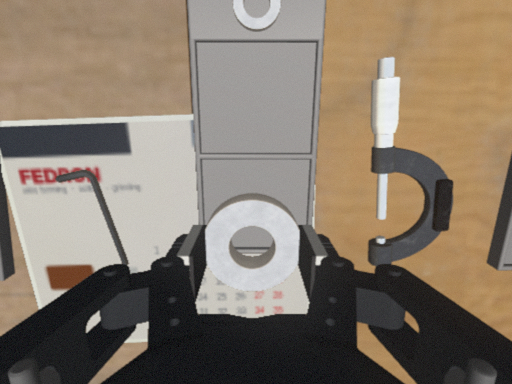

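```bash
python3 - <<'E'
from h import *
import json
m=json.load(open('w13.json')); z=np.load('w13.npz'); C=cloud(m,z['d'])
for u,v in [(197,155),(315,155),(196,41),(320,41),(256,8)]: print((u,v),ray(m,u,v,12).round(1),C[v,u].round(1))
im=z['im']
row=im[100].astype(int).sum(1)//3; print(row[180:205],row[308:332]); print(im[:,256].astype(int).sum(1)[30:50]//3,im[:,256].astype(int).sum(1)[145:165]//3)
print(C[100,[190,195,200,256,310,318]].round(1))
E
```

```text
(197, 155) [629.8  33.5  12. ] [629.8  33.5  12.3]
(315, 155) [629.9 -47.7  12. ] [629.9 -47.8  11.6]
(196, 41) [700.9  30.7  12. ] [701.2  30.9  10.8]
(320, 41) [701.1 -46.5  12. ] [700.8 -46.3  13.1]
(256, 8) [719.1  -6.6  12. ] [718.9  -6.6  12.8]
[139 137 138 138 136 139 139 137 143 137 120  87 103 138 151 156 145 112
  92 129 157 158 151 154 155] [153 155 158 156 144  98  93 135 151 155 141 128 129 140 137 142 145 139
 140 140 140 139 135 136]
[ 97 120 166 170 168 167 171 169 163 138 109  80 109 157 163 157 157 160
 156 158] [154 152 153 153 155 154 154 137  99 129 160 160 147 131 129 152 152 152
 157 155]
[[ 6.664e+02  3.880e+01  4.000e-01]
 [ 6.659e+02  3.300e+01  1.230e+01]
 [ 6.660e+02  3.040e+01  8.800e+00]
 [ 6.661e+02 -6.900e+00  9.600e+00]
 [ 6.662e+02 -4.300e+01  8.000e+00]
 [ 6.660e+02 -4.740e+01  1.260e+01]]
```

{"fn": "move_arm", "kwargs": {
  "series": [
    [[3,3,25],0,0],
    [[3,3,44],0,0],
    [[3,3,50],0,0],
    [[3,3,50],0,0],
    [[3,3,50],0,0]
  ]
}}

```text
time_s: 15.12
eef_pos: [595.1, -7.8, 86.4]
ee_rot: [0.0, 1.0, 0.0, 0.0]
force: [0.3, -0.6, -1.8]
grip_width: 0.56
```

```bash
python3 - <<'E'
from h import *
go(594,-7,84)
cap('wrist','w14.png')
cap('side','sd14.png')
E
```

```text
now [595.1  -7.8  86.4] yawcur 0.03 J6 1.36 t 15.12 w 0.56 F [ 0.3 -0.6 -1.8] -> shift [-1.1 -0.8  2.4] turn 0.0
```

View pics/w14.png

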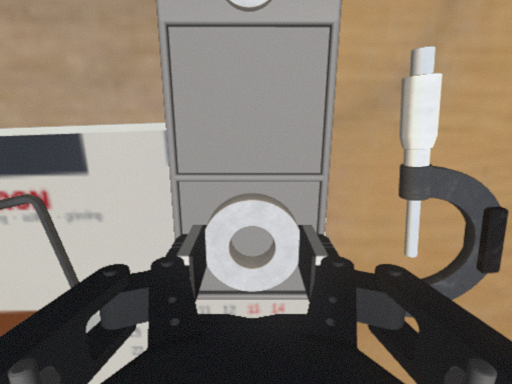

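{"fn": "move_arm", "kwargs": {
  "series": [
    [[-1,-1,2],0,0],
    [[-1,-1,2],0,0],
    [[-1,-1,2],0,0.6],
    [[-1,-1,2],0,0.7],
    [[-1,-1,2],0,0.75],
    [[-1,-1,2],0,0.75],
    [[-1,-1,-10],0,0.75],
    [[-1,-1,-55],0,0.75]
  ]
}}

```text
time_s: 16.23
eef_pos: [593.0, -6.8, 140.3]
ee_rot: [-0.0, 1.0, 0.0, -0.002]
force: [1.0, -0.0, 0.2]
grip_width: 0.748
```

```bash
python3 - <<'E'
from h import *
go(433,267,145)
m,im,d=cap('wrist','w15.png'); C=cloud(m,d).astype(np.float32); C[d==0]=1e4
X,Y,Z=C[...,0],C[...,1],C[...,2]
q=(np.hypot(X-594,Y+7)<32)&(Z>18)&(Z<30); P=C[q]; print(len(P),np.percentile(P[:,2],[50,95]),cv2.minEnclosingCircle(P[:,:2].copy()))
E
```

```text
now [593.   -6.8 140.3] yawcur 0.01 J6 1.36 t 16.23 w 0.748 F [ 1.  -0.   0.2] -> shift [-160.  -273.8   -3.8] turn 0.0
3289 [22.5760479  23.63610344] ((593.6103515625, -7.140368938446045), 26.290437698364258)
```

View pics/w15.png

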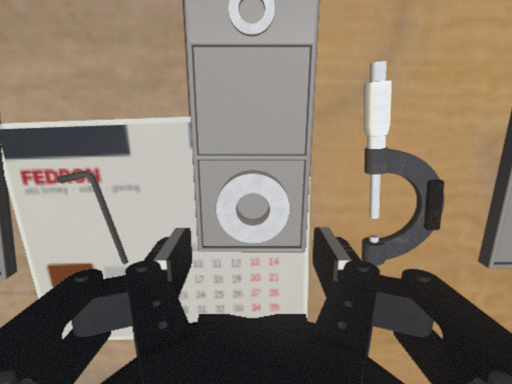

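{"fn": "move_arm", "kwargs": {
  "series": [
    [[-25,-43,0],0,0.6],
    [[-55,-94,0],0,0.6],
    [[-85,-146,0],0,0.6],
    [[-115,-197,0],0,0.6],
    [[-145,-248,0],0,0.6],
    [[-158,-271,0],0,0.6],
    [[-160,-274,0],0,0.6],
    [[-160,-274,15],0,0.6],
    [[-160,-274,15],0,0.6]
  ]
}}

```text
time_s: 17.4
eef_pos: [433.8, 266.0, 124.6]
ee_rot: [0.0, 1.0, -0.001, -0.001]
force: [0.3, 0.5, 0.3]
grip_width: 0.603
```

```bash
cat > spr.py <<'E'
from h import *
import sys
x,y=map(float,sys.argv[1:3]); fn=sys.argv[3]
m,im,d=cap('wrist',fn); C=cloud(m,d).astype(np.float32); C[d==0]=1e4
X,Y,Z=C[...,0],C[...,1],C[...,2]
q=(np.hypot(X-x,Y-y)<17)&(Z>8)&(Z<62); P=C[q]; print(len(P),np.percentile(P[:,2],[5,50,95]),cv2.minEnclosingCircle(P[:,:2].copy()))
go(x,y,79)
E
python3 spr.py 433 267 w16.png
```

```text
992 [11.86482372 35.17925835 45.87493629] ((433.7218322753906, 266.3196105957031), 11.240212440490723)
now [434.1 266.1 125.2] yawcur -0.07 J6 1.89 t 17.45 w 0.603 F [-0.3 -0.3  0.3] -> shift [-1.  -0.9 46.2] turn -0.1
```

View pics/w16.png

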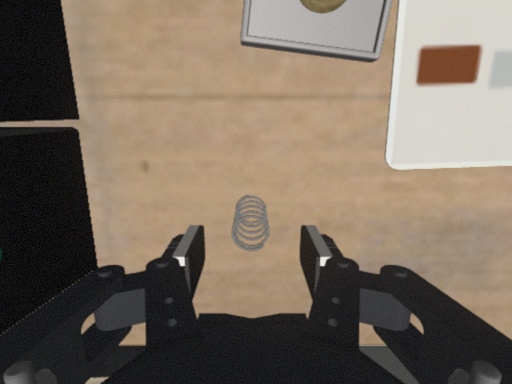

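{"fn": "move_arm", "kwargs": {
  "series": [
    [[0,0,30],0,0.6],
    [[0,0,46],0,0.6],
    [[0,0,46],0,0.6],
    [[0,0,46],0,0],
    [[0,0,46],0,0],
    [[0,0,46],0,0],
    [[0,0,46],0,0],
    [[0,0,46],0,0],
    [[0,0,30],0,0],
    [[0,0,-15],0,0]
  ],
  "force": 30
}}

```text
time_s: 18.7
eef_pos: [433.1, 266.8, 141.1]
ee_rot: [0.001, 1.0, 0.0, -0.002]
force: [0.6, 0.8, 0.9]
grip_width: 0.247
```

```bash
python3 - <<'E'
from h import *
go(652,-233,140)
m,im,d=cap('wrist','w17.png');C=cloud(m,d).astype(np.float32); C[d==0]=1e4
X,Y,Z=C[...,0],C[...,1],C[...,2]; p=tool()[0]
q=(np.hypot(X-p[0],Y-p[1])<13)&(Z>50)&(Z<130); P=C[q]; print(len(P),np.percentile(P[:,2],[5,50,95]))
E
```

```text
now [433.1 266.8 141.1] yawcur 0.01 J6 1.89 t 18.7 w 0.247 F [0.6 0.8 0.9] -> shift [218.9 499.9   0.9] turn 0.0
2285 [ 65.60184021  96.68935394 108.16953888]
```

View pics/w17.png

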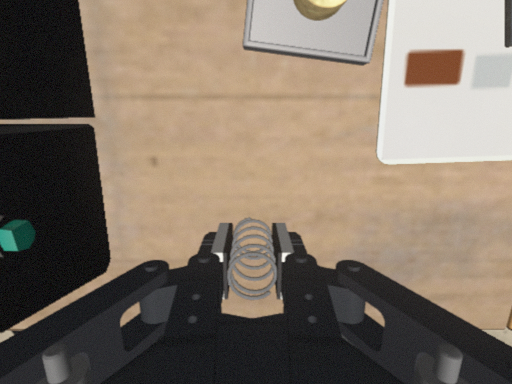

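{"fn": "move_arm", "kwargs": {
  "series": [
    [[20,45,0],0,0],
    [[44,100,0],0,0],
    [[68,155,0],0,0],
    [[92,210,0],0,0],
    [[116,265,0],0,0],
    [[140,320,0],0,0],
    [[164,375,0],0,0],
    [[188,430,0],0,0],
    [[210,480,0],0,0],
    [[218,499,0],0,0]
  ]
}}

```text
time_s: 20.0
eef_pos: [652.3, -234.8, 141.5]
ee_rot: [0.0, 1.0, -0.001, 0.001]
force: [-0.2, -0.2, 0.0]
grip_width: 0.247
```

```bash
python3 - <<'E'
from h import *
import json
go(652,-233,88)
m,im,d=cap('wrist','w18.png'); np.savez('w18.npz',im=im,d=d); json.dump({k:np.array(v).tolist() for k,v in m.items()},open('w18.json','w'))
E
```

```text
now [ 652.3 -234.8  141.5] yawcur -0.12 J6 1.06 t 20.0 w 0.247 F [-0.2 -0.2  0. ] -> shift [-0.3 -1.8 53.5] turn -0.1
```

View pics/w18.png

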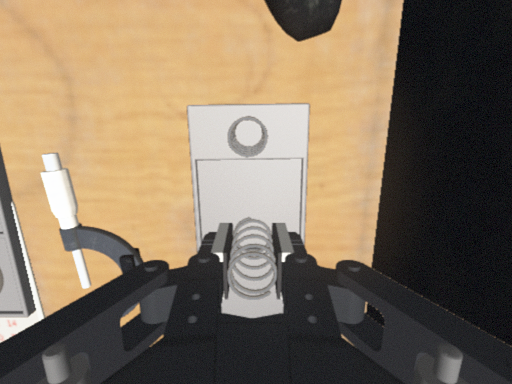

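```bash
python3 - <<'E'
from h import *
import json
m=json.load(open('w18.json')); z=np.load('w18.npz'); C=cloud(m,z['d'])
a=ray(m,189,105,12); b=ray(m,308,104,12); print(a.round(1),b.round(1),np.hypot(*(a-b)[:2]))
print('bay far corners',ray(m,196,160,12).round(1),ray(m,303,158,12).round(1),'floor',C[190,250].round(1),'spring top',C[125:145,230:268].reshape(-1,3)[:,2].max())
mid=(a+b)/2; n=np.array([-(a-b)[1],(a-b)[0]]); n/=np.hypot(*n); n=n if n[0]>0 else -n
print('dir',n,'inner',(mid[:2]-n*74),'outer',mid[:2]-n*146)
E
```

```text
[ 724.6 -192.9   12. ] [ 725.1 -273.7   12. ] 80.8254473602301
bay far corners [ 687.  -195.6   12. ] [ 688.3 -272.    12. ] floor [ 664.1 -234.1    9.4] spring top 212.21075285684435
dir [0.99997896 0.0064876 ] inner [ 650.86883178 -233.75714614] outer [ 578.870347   -234.22425317]
```

{"fn": "move_arm", "kwargs": {
  "series": [
    [[0,-1,30],0,0],
    [[0,-1,48],0,0],
    [[0,-1,54],0,0],
    [[0,-1,54],0,0],
    [[0,-1,54],0,0],
    [[0,-1,54],0,0.35],
    [[0,-1,54],0,0.5],
    [[0,-1,54],0,0.5],
    [[0,-1,40],0,0.5],
    [[0,-1,-5],0,0.5]
  ]
}}

```text
time_s: 21.3
eef_pos: [651.2, -230.5, 145.1]
ee_rot: [-0.001, 1.0, 0.0, -0.002]
force: [0.1, 0.2, 1.4]
grip_width: 0.498
```

```bash
python3 spr.py 652 -234 w19.png; python3 -c "
from h import *
go(430,-263,140)"
```

```text
1766 [ 8.22707152 14.76578093 53.19478226] ((651.997314453125, -233.9952392578125), 16.9893798828125)
now [ 653.5 -231.6  154. ] yawcur 0.02 J6 1.06 t 21.35 w 0.496 F [0.9 0.1 7. ] -> shift [-2.   2.1 75. ] turn 0.0
now [ 653.5 -231.6  154. ] yawcur 0.02 J6 1.06 t 21.35 w 0.496 F [0.9 0.1 7. ] -> shift [-223.6   31.3   12.4] turn 0.0
```

View pics/w19.png

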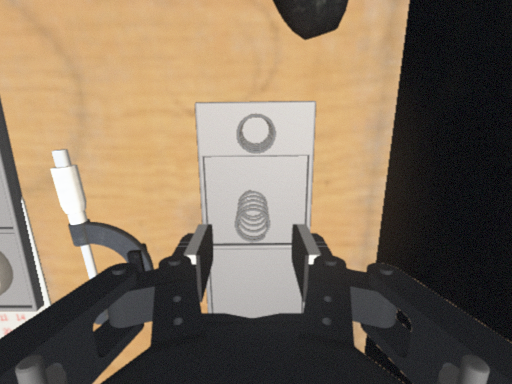

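{"fn": "move_arm", "kwargs": {
  "series": [
    [[-50,6,0],0,0.6],
    [[-110,14,0],0,0.6],
    [[-170,22,0],0,0.6],
    [[-215,29,0],0,0.6],
    [[-222,30,0],0,0.6],
    [[-222,30,15],0,0.6],
    [[-222,30,20],0,0.6],
    [[-222,30,20],0,0.6]
  ]
}}

```text
time_s: 22.35
eef_pos: [430.5, -260.5, 125.1]
ee_rot: [-0.0, 1.0, 0.001, -0.0]
force: [0.2, 0.1, 1.1]
grip_width: 0.6
```

```bash
python3 spr.py 430 -263 w20.png
```

```text
983 [12.02890043 34.41465759 45.99811668] ((430.3569030761719, -263.57452392578125), 11.195304870605469)
now [ 430.5 -260.7  125.5] yawcur 0.07 J6 0.79 t 22.4 w 0.602 F [ 0.1  0.2 -0.5] -> shift [-0.5  2.3 46.5] turn 0.1
```

View pics/w20.png

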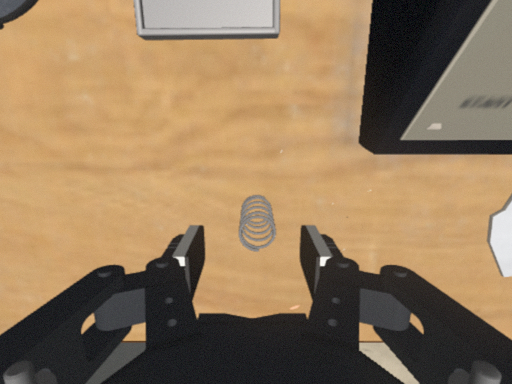

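Spring centred after 3 mm more; the machine's corner at (365,150) stays clear.

{"fn": "move_arm", "kwargs": {
  "series": [
    [[0,3,30],0,0.6],
    [[0,3,46],0,0.6],
    [[0,3,46],0,0.6],
    [[0,3,46],0,0],
    [[0,3,46],0,0],
    [[0,3,46],0,0],
    [[0,3,46],0,0],
    [[0,3,46],0,0],
    [[0,3,30],0,0],
    [[0,3,-15],0,0]
  ],
  "force": 30
}}

```text
time_s: 23.65
eef_pos: [429.3, -263.4, 141.1]
ee_rot: [-0.001, 1.0, 0.0, -0.001]
force: [-0.3, -1.0, 0.3]
grip_width: 0.248
```

```bash
python3 - <<'E'
from h import *
go(579.5,-234,140)
m,im,d=cap('wrist','w21.png');C=cloud(m,d).astype(np.float32); C[d==0]=1e4
X,Y,Z=C[...,0],C[...,1],C[...,2]; p=tool()[0]
q=(np.hypot(X-p[0],Y-p[1])<13)&(Z>50)&(Z<130); P=C[q]; print(len(P),np.percentile(P[:,2],[5,50,95]))
E
```

```text
now [ 429.3 -263.4  141.1] yawcur 0.01 J6 0.79 t 23.65 w 0.248 F [-0.3 -1.   0.3] -> shift [150.2 -29.4   0.8] turn 0.0
2460 [ 65.1140316   96.44361115 107.61120338]
```

View pics/w21.png

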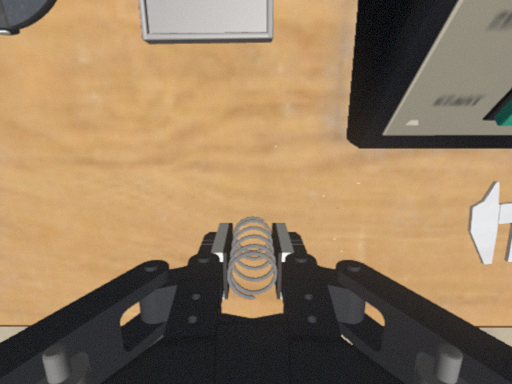

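{"fn": "move_arm", "kwargs": {
  "series": [
    [[45,-9,0],0,0],
    [[100,-20,0],0,0],
    [[142,-28,0],0,0],
    [[150,-29,0],0,0],
    [[150,-29,0],0,0],
    [[150,-29,15],0,0],
    [[150,-29,15],0,0]
  ]
}}

```text
time_s: 24.58
eef_pos: [578.6, -234.9, 124.4]
ee_rot: [-0.001, 1.0, -0.0, -0.001]
force: [-0.4, -0.2, -0.2]
grip_width: 0.247
```

```bash
python3 - <<'E'
from h import *
go(579.5,-234,87)
m,im,d=cap('wrist','w22.png')
E
```

```text
now [ 578.6 -234.9  124.4] yawcur -0.04 J6 1.0 t 24.57 w 0.247 F [-0.4 -0.2 -0.2] -> shift [ 1.  -0.9 37.4] turn -0.0
```

View pics/w22.png

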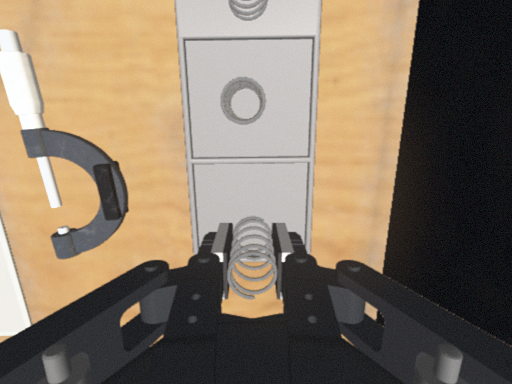

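{"fn": "move_arm", "kwargs": {
  "series": [
    [[1,-1,20],0,0],
    [[1,-1,33],0,0],
    [[1,-1,38],0,0],
    [[1,-1,38],0,0],
    [[1,-1,38],0,0],
    [[1,-1,38],0,0.35],
    [[1,-1,38],0,0.5],
    [[1,-1,38],0,0.5],
    [[1,-1,25],0,0.5],
    [[1,-1,-20],0,0.5]
  ]
}}

```text
time_s: 25.88
eef_pos: [580.2, -233.5, 145.2]
ee_rot: [-0.001, 1.0, 0.0, -0.002]
force: [0.4, 0.1, 0.4]
grip_width: 0.501
```

{"fn": "move_arm", "kwargs": {
  "series": [
    [[-20,-10,-50],0,0.6],
    [[-50,-50,-90],0,0.6],
    [[-70,-100,-130],0,0.6],
    [[-90,-150,-170],0,0.6],
    [[-90,-200,-180],0,0.6],
    [[-90,-232,-185],0,0.6],
    [[-90,-232,-185],0,0.6],
    [[-90,-232,-185],0,0.6],
    [[-90,-232,-185],0,0.6]
  ]
}}

```text
time_s: 27.0
eef_pos: [490.9, -2.9, 330.7]
ee_rot: [0.0, 1.0, -0.001, -0.0]
force: [0.0, -0.1, -0.2]
grip_width: 0.6
```

```bash
python3 - <<'E'
from h import *
go(490,0,330)
m,im,d=cap('wrist','w23.png'); np.savez('w23.npz',im=im,d=d)
C=cloud(m,d).astype(np.float32); C[d==0]=1e4
X,Y,Z=C[...,0],C[...,1],C[...,2]
for n,(x,y,r,zl) in dict(sIn=(652,-234,17,30),sOut=(580,-234,17,30),ring=(594,-7,32,18),L=(645,217,18,57),S=(573,225,14,44)).items():
    q=(np.hypot(X-x,Y-y)<r)&(Z>zl)&(Z<80); P=C[q]; print(n,len(P), (np.percentile(P[:,2],[50,95]).round(1),cv2.minEnclosingCircle(P[:,:2].copy())) if len(P) else '')
cap('scene','s23.png')
E
```

```text
now [490.9  -2.9 330.7] yawcur -0.06 J6 1.33 t 27.0 w 0.6 F [ 0.  -0.1 -0.2] -> shift [-0.9 -2.9  0.7] turn -0.1
sIn 285 (array([47. , 53.7]), ((650.7323608398438, -230.58447265625), 11.658940315246582))
sOut 237 (array([47.8, 54. ]), ((580.2163696289062, -233.5590362548828), 11.658079147338867))
ring 1119 (array([22.6, 23.9]), ((593.4620361328125, -6.9601030349731445), 25.977453231811523))
L 526 (array([63.1, 64.7]), ((645.1044311523438, 215.72950744628906), 13.034707069396973))
S 244 (array([50.2, 51.6]), ((572.6795654296875, 224.6021270751953), 9.862060546875))
```

View pics/w23.png

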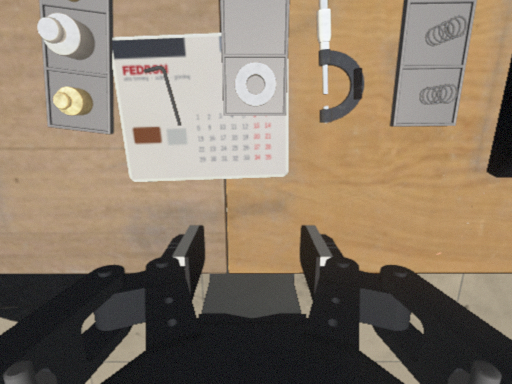

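View pics/s23.png

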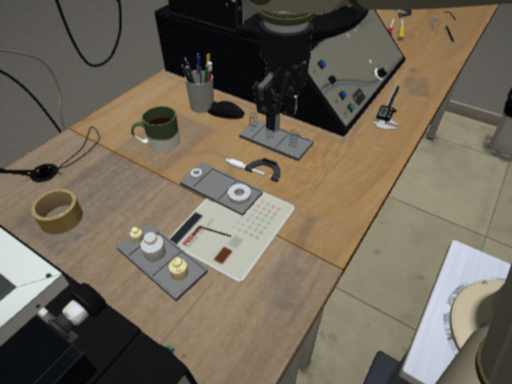

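```bash
python3 -c "
from h import *
print(ctrl.finish_job())"
```

```text
the job is handed in; nothing more can be done
None
```

All five pieces are in their bays, and I handed the job in at about 27 s of the 112 s allowed; the hand-in gave no verdict.

- **Weights:** the large one is in the bay next to the sample weight and the small one in the outer bay, both within about 2 mm of the bay centre.
- **Ring gauge:** it lies in the outer bay of the ring tray, about 1 mm off centre.
- **Springs:** one stands in each bay of the spring tray. The outer one is about 1 mm off centre. The inner one is about 3 mm off, and may have been nudged slightly when the fingers opened.

**Last checks:** the final wrist-camera depth gave the tops at about 54, 22.6, 63 and 50 mm for springs, ring, large and small weight. These match pieces standing, or the ring lying flat, on the 8 mm floor. I did not measure tilt separately; everything looked upright or flat in the final pictures. The micrometer and hex key were never touched and look unmoved, though I judged that by eye. The gripper was clear of everything at 330 mm.

**Disagreements:** the first scene-camera estimates of the tray positions differed from the wrist camera's by about 5 mm. I used close wrist views for the final placing. Two camera readings during the moves were of no use:
- The spring check right after placing the inner spring had floor points mixed in.
- The sample spring's top reading was spoiled by an outlier.

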